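# Take the pH readings of a dilution series

## Robot

A 6-joint arm with a two-finger parallel gripper is mounted at the origin on the work surface. World frame = base frame: x ahead of the robot, y to its left, z up, the work surface at z = 0. Lengths are in m, angles in degrees, forces in N, time in s.
With the tool pointing down it reaches from about 0.4 to 0.825 m from the base axis. Payload 7 kg.
Tool frame: the origin (TCP) lies at the very end of the fingers, on their centre line; the grasp point (between the pads) lies 19 mm behind it; z points along the fingers, y is the line along which they close (so a half turn about z gives the same grasp; the last joint's range is limited). The gripper opens to 88 mm and grips with 3 to 60 N. Pads are 19 mm wide; open, the fingers measure 130 mm over their backs; the gripper's body (78 mm by 193 mm) begins 47 mm behind the grasp point.
Start: joints at [84.173, 20.546, 0.682, 0, -70.136, -16.507], TCP at [0.257, 0.624, 0.227] pointing down, gripper open.
Joint ranges: [-176.03, 176.03], [-82.01, 121.73], [-58.28, 71.71], [-173.87, 95.51], [-174.79, -0.11], [-173.66, 173.66]. Speed limits (degrees/s): [136.94, 136.94, 172.46, 180, 180, 180].

## Interface

Orientations are given as [roll, pitch, yaw] about the fixed x, y, z axes, in that order (R = Rz(yaw) Ry(pitch) Rx(roll)).
In Python, from plant import get_state, imaging, r, finder gives the robot as it stands.
- The arm moves only by the shell command python3 -m handwheel 'ROWS' [FORCE]. ROWS is JSON, a list of rows, each a list of 5 numbers: the closure, from 0 (fully open) to 1 (shut), then the shift along the world's x, y, z in cm, then the turn about the world's z in degrees. A call has 1 to 8 rows; each row is the pose to reach, as a shift and turn from the pose commanded when the call began; what a row does not reach only later rows make up. A row lasts 1/8 s, in which the tool goes at most 62.5 mm and 10.7 degrees, less where a joint would pass 70% of its speed; a pose out of reach is approached as far as the arm can. A call with a gripper value outside its range is refused whole. The fingers move at their own pace and stop on an object; FORCE is the grip in N (left out, the last holds). Time passes only in rows, so rows that repeat a pose let the fingers close. It gives the time, the measured TCP pose, the force, the opening and the grip force at its end, in the units of the state.
- get_state(): the state, without advancing time (a new reading comes with each control period).
- imaging.capture(name): name is "scene" or "top" or "wrist"; returns (picture, depth): 420x560x3 uint8, red, green, blue; 420x560 float32, m along the optical axis (not along the pixel's ray), 0 where there is no reading.
- imaging.get_calibration(name): a dict with "fx", "fy", "cx", "cy" (pixels), "rvec" (rotation vector, rad) and "tvec" (3), from world to camera coordinates, as OpenCV has them; the wrist camera has in their place "hand_eye" (4x4, takes a point from camera to tool coordinates, whose origin is the TCP and whose axes are the flange's). Camera axes: x right, y down, z forward; pixel columns grow to the right and rows downward; lengths in m; the calibration is good to about 2 mm. A picture is of the moment at which its call begins: read the wrist's pose just before it. get_calibration takes no time and is no camera call.
- r.close_job(): hands the job in; it is judged then, once.
Trained networks look in the newest picture that a camera, given by its name, has taken for a name from the list of things; names that differ only in an ending like _2 or _b are one class to them, and where a whole thing is asked for, a point or a joint stands for the part that bears it (a point fixed in the world has none). Each returns a list of dicts, best first, with "p" (0 to 1); they miss things now and then, are a little off and sometimes report something else, mostly with a low value. They report only what shows in the picture. A call takes as long as a camera call. They do not tell look-alikes from the thing itself.
- finder.cut_out(camera, query): "region" (420x560 bool, what is visible of it) and "pixel" ([column, row] in pixels, amid what is visible of it).
The state is a dict: "time_s": time; "joints": joint angles; "qd": joint speeds; "joint_torque": joint torques, N m; "tcp_pos": TCP position; "eef_rot": TCP orientation; "contact_force": force on the tool from outside, world axes, zero at the start; "moment": the same for the moment, N m; "gripper_width": finger opening in m; "gripper_force": force on a finger pad.
Only numpy, scipy, OpenCV 4.12 (cv2) and the standard library are available. Lean on these libraries where they do the work, as an engineer would, in place of code of your own. Each camera call takes 0.05 s, during which the arm holds its last target. There are 200 camera calls.

## Task

Switch the magnetic stirrer off by turning its knob fully anticlockwise, then lift the handled steel jug of stock solution off the stirrer plate and set it down gently, upright, with its whole base on the round cork mat. Then take the pH pen out of the acrylic stand and dip its tip into every small white sample cup in turn, from the cup farthest to the robot's left to the one farthest to its right (weakest dilution to strongest), next into the jug, and last into the wide white rinse beaker; each time go down more than half the vessel's depth without resting on the bottom, and stay there a good second. Finish by hanging the pen back in its own slot, with the jug still on the mat, every cup and beaker standing upright on the bench, and the other things on the bench left where they were.

Things in the scene. Friction and masses are not known exactly. Their poses are not given: they have to be found in the camera images.
- stirrer: Magnetic stirrer, fixed: white housing 250 (x) x 160 (y) mm. Origin at the bench under the housing's centre; +x points from its low control deck (60 mm high, on the robot's side) to the raised part with the square white 142 mm top plate. The plate's top is 102 mm above the bench; its centre is the point plate. It stands either on the robot's left or right, turned at most 0.2 rad.
- plate (a point): Centre of the top face of the stirrer's plate, 50 mm along +x of the stirrer's origin, 102 mm high.
- speed_grip (a point): Speed knob on the control deck: on its vertical axis, 97 mm above the bench, the height to grip. Black knob with a raised bar 42 mm long, 14 mm wide, whose flat sides run from 74 to 104 mm above the bench; a white line on the bar's top marks the pointing end. A grey disc 68 mm across and 66 mm high lies under it. The point turns with the knob: the bar runs along the point's x axis and the white line is at its -x end.
- speed (a joint): Knob angle in rad: 0 = off, against its stop, the bar lying along the stirrer's x axis, the white line towards the stirrer's front (-x). Grows clockwise seen from above (to 2.2); turn anticlockwise to switch off. Light friction, 0.03 N m, stays where left. Starts between 0.7 and 1.3.
- jug: Open stainless steel jug, 84 mm outer diameter, 110 mm high, wall 3 mm, floor 4 mm thick, about 0.35 kg. Origin at the centre of its underside, z up along its axis. Strap handle on its +y side: an upright bar 12 mm wide (x) and 10 mm deep (y), centred 78 mm from the axis, from 26 to 102 mm above the underside, joined to the wall by level bars at 30 and 100 mm. Starts on the stirrer plate.
- handle (a point): Point on the upright bar of the jug's handle, 78 mm along the jug's +y and 85 mm above its underside: pinch the bar here across its 12 mm width (the jug's x axis), from above.
- mat: Round cork mat, fixed, 170 mm across, 6 mm thick, in the middle of the bench. Origin at the centre of its underside.
- cup1: Small white plastic sample cup, open, 42 mm across at the foot, 50 mm at the rim, 62 mm high, wall 3 mm, floor 5 mm thick, 0.08 kg; origin at the centre of its underside, z up. Place 1 of the row, counted from the robot's left (+y) to its right. Three to five of the places 1 to 5, 60 mm apart on a sheet of pale bench paper, hold a cup; the others stay empty.
- cup2: Small white plastic sample cup, open, 42 mm across at the foot, 50 mm at the rim, 62 mm high, wall 3 mm, floor 5 mm thick, 0.08 kg; origin at the centre of its underside, z up. Place 2 of the row, counted from the robot's left (+y) to its right. Three to five of the places 1 to 5, 60 mm apart on a sheet of pale bench paper, hold a cup; the others stay empty.
- cup3: Small white plastic sample cup, open, 42 mm across at the foot, 50 mm at the rim, 62 mm high, wall 3 mm, floor 5 mm thick, 0.08 kg; origin at the centre of its underside, z up. Place 3 of the row, counted from the robot's left (+y) to its right. Three to five of the places 1 to 5, 60 mm apart on a sheet of pale bench paper, hold a cup; the others stay empty.
- cup4: Small white plastic sample cup, open, 42 mm across at the foot, 50 mm at the rim, 62 mm high, wall 3 mm, floor 5 mm thick, 0.08 kg; origin at the centre of its underside, z up. Place 4 of the row, counted from the robot's left (+y) to its right. Three to five of the places 1 to 5, 60 mm apart on a sheet of pale bench paper, hold a cup; the others stay empty.
- cup5: Small white plastic sample cup, open, 42 mm across at the foot, 50 mm at the rim, 62 mm high, wall 3 mm, floor 5 mm thick, 0.08 kg; origin at the centre of its underside, z up. Place 5 of the row, counted from the robot's left (+y) to its right. Three to five of the places 1 to 5, 60 mm apart on a sheet of pale bench paper, hold a cup; the others stay empty.
- rinse: Rinse beaker: white ceramic, open, no handle, 72 mm across (78 at the rim), 90 mm high, wall 3 mm, floor 6 mm thick, 0.35 kg. Origin at the centre of its underside. Stands beyond the left or the right end of the row of cups.
- stand: Clear acrylic instrument stand, fixed, 150 (x) x 210 (y) mm base, a 135 mm high upright panel at its +x side, and at the top a level shelf (its top face 135 mm high) that points to -x with two slots open to -x, 22 mm wide, at y = +55 mm (the pen's) and y = -55 mm (a hand pipette, fixed, to leave alone, 28 mm across and 110 mm tall above the shelf). Origin at the centre of the base's underside. Stands on the other side of the robot from the stirrer, turned at most 0.25 rad.
- slot (a point): Where the pen's axis passes the shelf's top face when it hangs in its slot: x = 0, y = +55 mm, z = 135 mm in the stand's frame. The slot's closed end is 12 mm towards +x of it.
- pen: pH pen, upright, 0.11 kg, 195 mm long: from its tip up, a round black electrode 12 mm in diameter and 115 mm long, a square collar 38 x 38 x 8 mm (115 to 123 mm), then a flat-sided grey body 24 (x) x 28 (y) mm up to 195 mm. Origin at the tip, z up along its axis. Starts hanging by its collar in the stand's slot, its axes along the stand's; it lifts straight up and out through the slot, and goes back the same way.
- pen_tip (a point): The tip of the pen's electrode (the pen's origin).
- timer: Bystander: flat white bench timer, 55 x 70 x 20 mm. Leave alone.
- reagent: Bystander: squat closed amber jar, 60 mm across, 85 mm tall, beyond the other end of the row from the rinse beaker. Leave alone.
- vial: Bystander: small closed vial, 28 mm across, 50 mm tall. Leave alone.
- dish: Bystander: closed flat dish, 94 mm across, 16 mm high. Leave alone.
Mind the look-alikes: they are no part of the job. Leave any purple or turquoise look-alike of the cup4 alone.

How it is judged:
By the outcome, as a careful person would: the job done as asked, in the order asked, and still so for the second after the job is handed in, with the robot touching nothing.
Of cup1, cup2, cup3, cup4, cup5 only 3 to 5 are there at a start; the rules pass over those that are not, and their reading is None.
At some moment in a run one of cup1, cup2, cup3, cup4, cup5, rinse may be knocked a few centimetres aside while the robot is not near it.
It also fails if it takes over 208 s, if anything falls off the work surface, if the arm or the gripper's body presses on something with over 40 N, if the wrist force passes 120 N, or if a joint passes its speed limit or range.

## Working session

There is one attempt and no reset: what is moved stays moved. The work goes in short steps, Python scripts to look and compute and a shell command to move; the robot and the scene stay as the last step left them, time stands still between calls to the robot, and variables do not carry over. Pictures are saved under pics/ and viewed, at most 14 in all, crops included, and the job is handed in when it is done.

```bash
ls; mkdir -p pics; cat > h.py <<'E'
import numpy as np, cv2
from plant import get_state, imaging, r, finder
from scipy.spatial.transform import Rotation as R
np.set_printoptions(precision=4,suppress=True)
def cap(n):
    s=get_state(); p,d=imaging.capture(n); return s,p,d
def save(p,f): cv2.imwrite('pics/'+f,p[:,:,::-1])
def T(n,s=None):
    c=imaging.get_calibration(n)
    M=np.eye(4)
    if 'hand_eye' in c:
        W=np.eye(4); W[:3,:3]=R.from_euler('xyz',s['eef_rot'],degrees=True).as_matrix(); W[:3,3]=s['tcp_pos']
        M=W@np.array(c['hand_eye'])
    else:
        Rm=cv2.Rodrigues(np.array(c['rvec'],float))[0]; M[:3,:3]=Rm.T; M[:3,3]=-Rm.T@np.array(c['tvec'],float).ravel()
    return c,M
def cloud(n,d,s=None):
    c,M=T(n,s); v,u=np.mgrid[:d.shape[0],:d.shape[1]]
    P=np.stack([(u-c['cx'])/c['fx']*d,(v-c['cy'])/c['fy']*d,d],-1)
    W=P@M[:3,:3].T+M[:3,3]; W[d<=0]=np.nan; return W
def at(n,u,v,z,s=None):
    "pixel ray met with plane height z"
    c,M=T(n,s); q=M[:3,:3]@np.array([(u-c['cx'])/c['fx'],(v-c['cy'])/c['fy'],1]); return M[:3,3]+q*(z-M[2,3])/q[2]
E
python3 - <<'E'
from h import *
s,p,d=cap('top'); save(p,'top.png'); W=cloud('top',d)
np.savez('top.npz',p=p,W=W)
for q in ['stirrer','speed_grip','jug','handle','mat','cup1','rinse','stand','pen','reagent']:
    for o in finder.cut_out('top',q)[:7]:
        m=o['region']; w=W[m]; w=w[~np.isnan(w[:,0])]
        print(q,round(o['p'],2),o['pixel'],m.sum(),np.median(w,0),np.percentile(w,98,axis=0), np.percentile(w,2,axis=0))
s,p,d=cap('scene'); save(p,'scene.png')
print(get_state()['time_s'],get_state()['eef_rot'])
E
```

```text
pics
stirrer 0.69 [173.6, 259.9] 4708 [0.4522 0.2973 0.0722] [0.5958 0.3951 0.1053] [0.3562 0.2402 0.0255]
stirrer 0.2 [332.8, 179.9] 286 [ 0.674  -0.132   0.0274] [ 0.6921 -0.1074  0.0643] [ 0.6447 -0.1526 -0.0001]
speed_grip 0.53 [165.7, 285.4] 257 [0.3876 0.3156 0.0758] [0.4072 0.3379 0.1064] [0.367  0.2971 0.0639]
jug 0.94 [149.8, 224.0] 1404 [0.5382 0.3504 0.1526] [0.5732 0.3978 0.2135] [0.4943 0.2902 0.1034]
handle 0.97 [147.7, 222.3] 1437 [0.5394 0.3511 0.1512] [0.5734 0.4417 0.2133] [0.495  0.2903 0.0033]
mat 0.97 [301.2, 242.9] 2719 [ 0.4886 -0.0431  0.0055] [0.563  0.0331 0.0106] [ 0.4153 -0.1173  0.0006]
cup1 0.91 [408.9, 171.2] 278 [ 0.6928 -0.353   0.0316] [ 0.7109 -0.323   0.0635] [ 0.6672 -0.3682  0.0001]
cup1 0.72 [338.8, 290.5] 933 [ 0.3521 -0.1453  0.0146] [ 0.396  -0.1036  0.0192] [ 0.3108 -0.1898 -0.0011]
cup1 0.68 [331.4, 178.3] 264 [ 0.6745 -0.1318  0.0259] [ 0.6903 -0.1068  0.0643] [ 0.6457 -0.1514  0.0004]
cup1 0.65 [310.1, 180.9] 230 [ 0.6659 -0.0695  0.0135] [ 0.6809 -0.0476  0.0628] [ 0.6373 -0.0887 -0.    ]
cup1 0.57 [243.9, 181.3] 287 [0.6729 0.116  0.023
[... 331 characters left out ...]
] [0.6062 0.1927 0.0019]
rinse 0.44 [308.9, 179.8] 264 [ 0.6657 -0.0705  0.0231] [ 0.6821 -0.0476  0.0635] [ 0.6372 -0.0898  0.0001]
stand 0.75 [407.8, 248.5] 4143 [ 0.4686 -0.3284  0.0082] [ 0.5512 -0.2273  0.2194] [ 0.4008 -0.428   0.0005]
pen 0.67 [391.8, 246.1] 284 [ 0.4827 -0.2668  0.1928] [ 0.5014 -0.2568  0.2167] [ 0.4661 -0.2877  0.1383]
pen 0.18 [367.2, 185.3] 469 [ 0.6495 -0.2244  0.0827] [ 0.6773 -0.201   0.0881] [ 0.626  -0.2526  0.0087]
reagent 0.61 [368.4, 185.1] 449 [ 0.6499 -0.2227  0.0827] [ 0.6775 -0.201   0.0881] [ 0.6262 -0.2507  0.0165]
reagent 0.51 [240.6, 179.1] 254 [0.6737 0.1169 0.0227] [0.6895 0.1354 0.0638] [0.6444 0.0928 0.0008]
0.6 [-179.9956    0.0022  -22.3339]
```

```bash
python3 - <<'E'
import cv2
p=cv2.imread('pics/top.png')[110:390,90:510]; cv2.imwrite('pics/topc.png',cv2.resize(p,(800,533),interpolation=cv2.INTER_CUBIC))
E
```

```text
(no output)
```

View pics/topc.png

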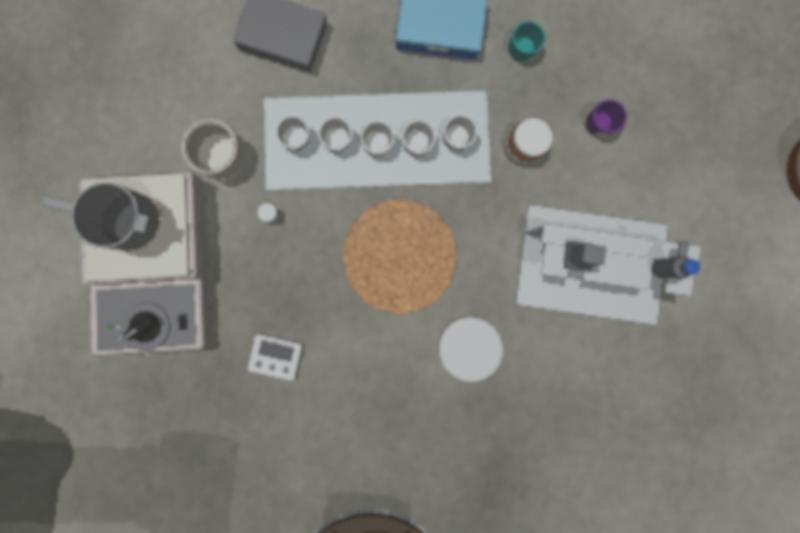

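View pics/scene.png

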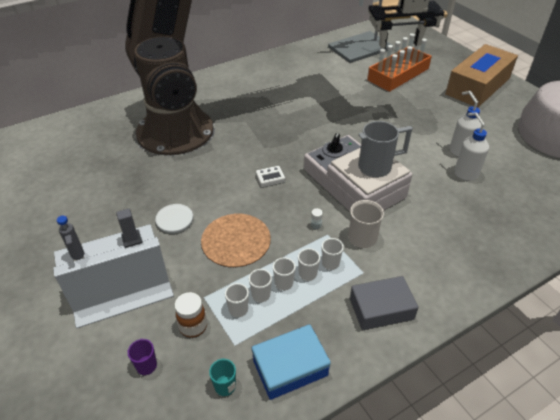

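The top view shows five cups (crop row ~135, columns 295–460), with the rinse beaker left of them at (210,148). The jug is on the plate at (105,215), its handle pointing left. The knob's white line at (145,325) points lower-left. The stand is on the right, with the pen at (585,255) and the pipette at (675,268). I'll move above the knob next and look with the wrist camera.

```bash
python3 -m handwheel '[[0,2,-5,2,0],[0,4,-10,4,0],[0,6,-15,6,0],[0,8,-20,8,0],[0,10,-25,9,0],[0,12,-30,9,0],[0,12,-30,9,0],[0,12,-30,9,0]]'
python3 - <<'E'
from h import *
s,p,d=cap('wrist'); save(p,'w1.png'); W=cloud('wrist',d,s); np.savez('w1.npz',p=p,W=W)
print(s['tcp_pos'],s['eef_rot'],imaging.get_calibration('wrist')['hand_eye'])
z=np.load('top.npz'); Wt=z['W']
def rect(W,lo,hi,box):
    m=(W[...,2]>lo)&(W[...,2]<hi)&(W[...,0]>box[0])&(W[...,0]<box[1])&(W[...,1]>box[2])&(W[...,1]<box[3])
    q=W[m][:,:2].astype(np.float32); return m.sum(),cv2.minAreaRect(q*1000)
for n,w in (('top',Wt),('wrist',W)):
  for a in ((.096,.107,(.44,.63,.2,.43)),(.054,.068,(.3,.48,.2,.43))):
    try: print(n,rect(w,*a))
    except Exception as e: print(e)
for q in ['speed_grip','jug','handle']:
    for o in finder.cut_out('wrist',q)[:2]:
        m=o['region']; w=W[m]; w=w[~np.isnan(w[:,0])]
        print(q,round(o['p'],2),o['pixel'],m.sum(),np.median(w,0),np.percentile(w,98,axis=0), np.percentile(w,2,axis=0))
E
```

```text
time_s: 1.6
tcp_pos: [0.3767, 0.3243, 0.3169]
eef_rot: [-179.9, -0.0, -22.4]
contact_force: [-0.0, 0.8, 0.9]
gripper_width: 0.0879
gripper_force: 0.0
[0.3767 0.3243 0.3169] [-179.9458   -0.0013  -22.383 ] [[-0.0007 -0.9554 -0.2953  0.0797]
 [ 1.     -0.0005 -0.0008 -0.0003]
 [ 0.0006 -0.2953  0.9554 -0.1575]
 [ 0.      0.      0.      1.    ]]
top (np.int64(1848), ((526.699951171875, 323.8321533203125), (141.79640197753906, 144.0560760498047), 3.3756749629974365))
top (np.int64(1925), ((411.4759216308594, 318.7434387207031), (121.19794464111328, 163.1637420654297), 5.178332328796387))
wrist (np.int64(9322), ((513.4568481445312, 325.87701416015625), (119.01444244384766, 142.2930145263672), 3.3151071071624756))
wrist (np.int64(7778), ((398.6768798828125, 318.8060607910156), (103.03605651855469, 159.5503692626953), 3.4930107593536377))
jug 0.87 [191.5, 44.8] 11467 [0.5448 0.3499 0.1503] [0.5718 0.4101 0.2118] [0.492  0.2874 0.1053]
handle 0.93 [195.4, 45.8] 11389 [0.5448 0.3499 0.1506] [0.5717 0.4096 0.2118] [0.492  0.2882 0.1054]
```

View pics/w1.png

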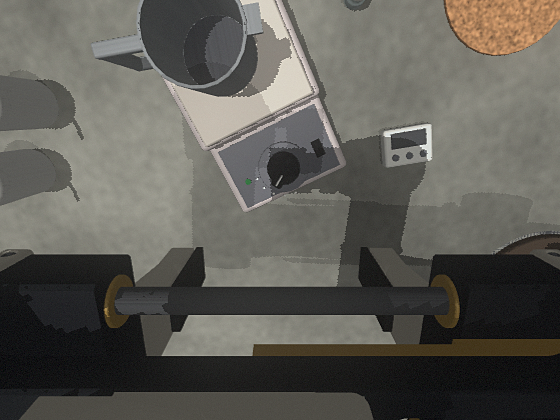

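Wrist view: the knob is at (283,168), with its white line running towards (276,187). The jug is at (195,40) and its handle at (120,48). Next I'll compute the bar angle, jug axis and handle.

```bash
python3 - <<'E'
from h import *
s=get_state(); z=np.load('w1.npz'); p=z['p'].astype(int); W=z['W']
m=(W[...,2]>.095)&(W[...,2]<.112)&(W[...,0]<.44)&(W[...,1]<.36)&(W[...,1]>.27)
q=W[m]; print(m.sum(),q.mean(0),q.std(0)); print(cv2.minAreaRect(q[:,:2].astype(np.float32)*1000))
g=p[150:200,260:305]; b=g.min(2)
for r_ in b[::2]: print(' '.join('%3d'%x for x in r_[::2]))
# jug
m=(W[...,2]>.205)&(W[...,2]<.217)&(W[...,0]>.45); q=W[m][:,:2]; print('rim',len(q),q.min(0),q.max(0))
def circ(q):
    A=np.c_[2*q,np.ones(len(q))]; x=np.linalg.lstsq(A,(q**2).sum(1),rcond=None)[0]; return x[:2],np.sqrt(x[2]+x[:2]@x[:2])
print(circ(q))
c=circ(q)[0]; m=(W[...,2]>.17)&(W[...,2]<.22)&(np.hypot(W[...,0]-c[0],W[...,1]-c[1])>.055)&(np.hypot(W[...,0]-c[0],W[...,1]-c[1])<.1)
q=W[m]; print('handle',len(q),q.mean(0),np.percentile(q,[1,99],axis=0)); 
t=np.arctan2(q[:,1]-c[1],q[:,0]-c[0]); print(np.degrees(np.median(t)), cv2.minAreaRect(q[q[:,2]>.198][:,:2].astype(np.float32)*1000))
E
```

```text
397 [0.3881 0.3178 0.1027] [0.008  0.0097 0.0016]
((387.3758850097656, 318.1409606933594), (14.18874454498291, 41.593711853027344), 37.29230499267578)
107 104  73 105 107  54  77  77  78  78  78  64  62  64  62  62  58  58  63  62  60  56  56
106 102 103 105  97  74  78  81  63  46  33  37  35  34  39  65  64  59  60  62  59  62  49
101  94 106 103 124  71  58  43  42  40  35  35  39  36  35  35  39  62  59  59  60  59  60
 91 106 106 102 100  57  42  40  43  38  37  38  36  35  35  34  32  32  62  58  60  58  57
 90 104 102 104 107  33  36  39  37  36  36  37  38  35  38  33  32  36  30  63  61  58  61
102 102 102 103 122  34  40  39  35  36  34  38  34  37  36  36  36  37  32  46  58  57  59
106 101 100 124  37  34  38  39  39  40  37  35  37  34  38  36  32  36  28  32  59  59  59
105 102 103 108  27  38  38  33  36  34  35  37  32  31  35  34  32  28  31  34  61  59  57
103 101 100 102  29  32  38  34  31  37  34  34  33  35  29  33  28  30  31  33  60  58  59
118 120 121 117  41  38  35  37  37  34  32  34  33  33  33  36  28  29  34  30  49  56  58
120 117 115 118  31  38  37  
[... 953 characters left out ...]
5  93  68  67  71  72  73  72
115 116 111 113 114 118  66  83  71  66  78 103  99 112 105  69  65  94 141  63  68  64  66
113 110 115 112 113 111  80 103  86 119 115 105 108 118 121 121 119 116 114 116 112 111 114
115 112 112 113 112 111  92 118 112 107  85 116 123 113 118 120 117 113 114 114 111 109 110
112 114 111 106 126 197 102 106  91 127 123 118 115 116 105  98 101 100 111 116  96 111  98
rim 2245 [0.4911 0.2802] [0.565  0.4149]
(array([0.5401, 0.339 ]), np.float64(0.048849667787463504))
handle 835 [0.5411 0.3743 0.2025] [[0.5122 0.2813 0.1711]
 [0.556  0.4144 0.2117]]
81.61636851809565 ((534.47998046875, 348.93084716796875), (136.29885864257812, 20.469274520874023), 78.57575988769531)
```

```bash
python3 -m handwheel '[[0,1.1,-0.6,-5,-8],[0,1.1,-0.6,-10,-12],[0,1.1,-0.6,-15,-12],[0,1.1,-0.6,-19,-12],[0,1.1,-0.6,-22,-12],[0,1.1,-0.6,-23.9,-12],[0,1.1,-0.6,-23.9,-12],[0,1.1,-0.6,-23.9,-12]]' 20
python3 -m handwheel '[[1,0,0,0,0],[1,0,0,0,0],[1,0,0,0,0],[1,0,0,0,0],[1,0,0,0,0],[1,0,0,0,0],[1,0,0,0,0],[1,0,0,0,0]]' 20
```

```text
time_s: 2.8
tcp_pos: [0.3877, 0.3192, 0.0781]
eef_rot: [-180.0, -0.0, -34.3]
contact_force: [0.3, -0.2, 0.5]
gripper_width: 0.0874
gripper_force: 0.0
time_s: 3.8
tcp_pos: [0.3873, 0.3179, 0.0775]
eef_rot: [179.9, -0.0, -34.3]
contact_force: [0.3, -2.6, 2.6]
gripper_width: 0.014
gripper_force: 19.9
```

Width is 14 mm, so the bar is aligned flush with the pads. I'll turn it by +38° to the stop, plus a little more.

```bash
python3 -m handwheel '[[1,0,0,0,8],[1,0,0,0,16],[1,0,0,0,24],[1,0,0,0,32],[1,0,0,0,37],[1,0,0,0,40],[1,0,0,0,40],[1,0,0,0,40]]' 20
python3 -c "
from h import *
s=get_state();print(s['moment'],s['contact_force'])"
python3 -m handwheel '[[0,0,0,0,0],[0,0,0,0,0],[0,0,0,0,0],[0,0,0,0,0],[0,0,0,5,0],[0,0,0,10,0],[0,0,0,16,0],[0,-1,0,22,0]]' 20
python3 - <<'E'
from h import *
s,p,d=cap('wrist'); W=cloud('wrist',d,s)
cv2.imwrite('pics/w2.png',p[:,:,::-1])
m=(W[...,2]>.096)&(W[...,2]<.112)&(W[...,0]<.44)&(W[...,1]<.36)&(W[...,1]>.27)
print(cv2.minAreaRect(W[m][:,:2].astype(np.float32)*1000))
m=(W[...,2]>.20)&(W[...,2]<.218)&(W[...,0]>.45)&(W[...,0]<.62)&(W[...,1]>.2)&(W[...,1]<.46); q=W[m][:,:2]
from scipy.optimize import least_squares
# outer rim: robust fit radius .042 ; rim ring between 39 and 42 -> 40.5
f=lambda x: np.hypot(q[:,0]-x[0],q[:,1]-x[1])-.0405
o=least_squares(f,[.534,.345],loss='soft_l1',f_scale=.002); c=o.x; print('c',c, len(q), np.median(np.abs(f(c))))
rr=np.hypot(q[:,0]-c[0],q[:,1]-c[1])
h=q[(rr>.048)&(rr<.1)&(q[:,1]>c[1])]; print(len(h),cv2.minAreaRect(h.astype(np.float32)*1000),rr.max(), np.degrees(np.median(np.arctan2(h[:,1]-c[1],h[:,0]-c[0]))))
E
```

```text
time_s: 4.8
tcp_pos: [0.3873, 0.3177, 0.0774]
eef_rot: [180.0, 0.0, 5.6]
contact_force: [-0.3, -3.5, 1.5]
gripper_width: 0.0137
gripper_force: 20.4
[-1.3095  0.1289 -0.4755] [-0.2651 -3.4834  1.4982]
time_s: 5.8
tcp_pos: [0.3775, 0.3181, 0.2995]
eef_rot: [-180.0, -0.0, 5.6]
contact_force: [0.6, 0.9, -1.0]
gripper_width: 0.0858
gripper_force: 0.0
((387.63104248046875, 318.0444641113281), (41.32318115234375, 13.961808204650879), 4.797560691833496)
c [0.5324 0.3316] 1589 0.0019162480605565552
0 ((0.0, 0.0), (0.0, 0.0), 0.0) 0.05142240342797027 nan
  return _methods._mean(a, axis=axis, dtype=dtype,
  ret = ret.dtype.type(ret / rcount)
```

View pics/w2.png

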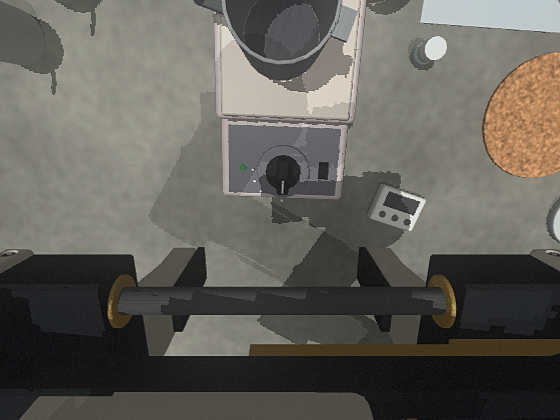

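The knob's white line at (283,187) points straight to the front. The bar is at 4.8° and the stop carried 0.48 N m, so the stirrer is off. Now the handle.

```bash
python3 -m handwheel '[[0,3,3,3,-10],[0,6,5,6,-20],[0,9,7,8,-30],[0,12,9,8,-40],[0,14,10,8,-50],[0,15,10,8,-60],[0,15,10,8,-70],[0,15,10,8,-80]]'
python3 - <<'E'
from h import *
print(get_state()['joints'])
s,p,d=cap('wrist'); W=cloud('wrist',d,s); print(s['tcp_pos'],s['eef_rot'])
cv2.imwrite('pics/w3.png',p[:,:,::-1]); np.savez('w3.npz',p=p,W=W)
m=(W[...,2]>.19)&(W[...,2]<.225)&(W[...,0]>.45)&(W[...,0]<.62)&(W[...,1]>.2)&(W[...,1]<.46); q=W[m]
print(m.sum(),q.min(0),q.max(0))
for y in np.arange(.27,.44,.01):
    t=q[abs(q[:,1]-y)<.005]
    if len(t): print(round(y,2),len(t),t[:,0].min(),t[:,0].max(),np.median(t[:,2]))
E
```

```text
time_s: 6.85
tcp_pos: [0.5277, 0.4184, 0.3769]
eef_rot: [180.0, -0.0, -74.7]
contact_force: [-0.4, 0.8, -0.3]
gripper_width: 0.0877
gripper_force: 0.0
[ 54.9548  17.6672  15.5597  -0.005  -87.9349 -39.6305]
[0.5277 0.4184 0.3769] [179.9642  -0.0232 -74.6759]
2054 [0.4913 0.281  0.19  ] [0.5746 0.4152 0.2134]
0.28 57 0.5116084116652766 0.5315146610944979 0.21021889213931666
0.29 269 0.5112831570395197 0.5447408681212867 0.21060474734871432
0.3 327 0.5043224776262344 0.5611655884670886 0.20935252374616242
0.31 156 0.4968266617464946 0.5694710088858208 0.21004174815278986
0.32 129 0.4928344899409868 0.573293204997322 0.21034383635713305
0.33 109 0.4912764206599496 0.5745847246929564 0.21036149308580754
0.34 104 0.4917400378894616 0.5743647720974672 0.21068706813813184
0.35 111 0.4928468603531474 0.572759370186638 0.2105638901446752
0.36 129 0.4979952973833415 0.5680436957341473 0.21049783611756634
0.37 237 0.5068804482673073 0.5592707480763762 0.21054451284756692
0.38 114 0.5288983778451161 0.550503335181108 0.20528116350516953
0.39 111 0.5391667757103875 0.5532525922647518 0.20517417780452402
0.4 105 0.5418334434526448 0.555266651097455 0.20536338243245206
0.41 95 0.5437759987027107 0.5571410906005073 0.2051692861689517
0.42 1 0.5491825373606573 0.5491825373606573 0.2035635513153991
```

View pics/w3.png

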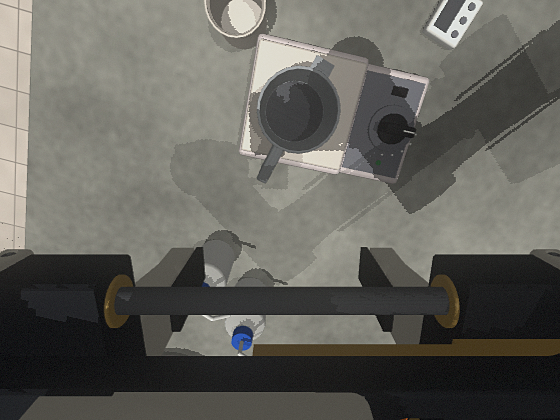

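The handle bar is at pixel (270,165). Its world position is (0.550, 0.410), the jug axis is (0.533, 0.3335), and the jug yaw is −12.5°. I'll grasp at yaw −102.5.

```bash
python3 -m handwheel '[[0,1,-0.5,-3,-10],[0,2,-0.9,-6,-20],[0,2.2,-0.9,-10,-28],[0,2.2,-0.9,-14,-28],[0,2.2,-0.9,-17.5,-28],[0,2.2,-0.9,-20.9,-28],[0,2.2,-0.9,-20.9,-28],[0,2.2,-0.9,-20.9,-28]]' 45
python3 -m handwheel '[[1,0,0,0,0],[1,0,0,0,0],[1,0,0,0,0],[1,0,0,0,0],[1,0,0,0,0],[1,0,0,0,0],[1,0,0,0,0],[1,0,0,0,0]]' 45
python3 -m handwheel '[[1,0,0,0.5,0],[1,0,0,1,0],[1,0,0,1.5,0],[1,0,0,2,0],[1,0,0,2,0],[1,0,0,2,0]]' 45
python3 -c "
from h import *
s=get_state();print(s['moment'],s['contact_force'])"
```

```text
time_s: 7.9
tcp_pos: [0.5502, 0.4099, 0.17]
eef_rot: [-179.9, 0.1, -102.2]
contact_force: [0.5, 0.6, 1.9]
gripper_width: 0.0875
gripper_force: 0.0
time_s: 8.9
tcp_pos: [0.5496, 0.4094, 0.1685]
eef_rot: [-180.0, 0.0, -102.3]
contact_force: [0.1, 0.8, -0.1]
gripper_width: 0.0134
gripper_force: 0.4
time_s: 9.65
tcp_pos: [0.5494, 0.4093, 0.1884]
eef_rot: [180.0, -0.0, -102.3]
contact_force: [-0.7, 0.3, -3.8]
gripper_width: 0.0118
gripper_force: 45.0
[ 0.2859 -0.095  -0.0637] [-0.6942  0.2789 -3.8467]
```

```bash
cat > jug.py <<'E'
from h import *
def rim(box,zlo,zhi):
    s,p,d=cap('wrist'); W=cloud('wrist',d,s)
    m=(W[...,2]>zlo)&(W[...,2]<zhi)&(W[...,0]>box[0])&(W[...,0]<box[1])&(W[...,1]>box[2])&(W[...,1]<box[3]); q=W[m]
    for _ in range(4):
        A=np.c_[q[:,:2],np.ones(len(q))]; k=np.linalg.lstsq(A,q[:,2],rcond=None)[0]; e=q[:,2]-A@k; q=q[abs(e)<max(.0015,1.5*e.std())]
    x=np.r_[q[:,:2].min(0),q[:,:2].max(0)]
    print('rim',len(q),'slope deg',np.degrees(k[:2]),'z',q[:,2].mean(),'bbox',x, 'tcp',s['tcp_pos'],s['eef_rot'])
    return p,W
E
python3 - <<'E'
from jug import *
p,W=rim((.47,.62,.27,.372),.222,.25); save(p,'w4.png')
E
```

```text
rim 5320 slope deg [0.0838 0.3216] z 0.23053791378128474 bbox [0.4909 0.2935 0.5745 0.372 ] tcp [0.5494 0.4093 0.1884] [ 179.9872   -0.0069 -102.3394]
```

View pics/w4.png

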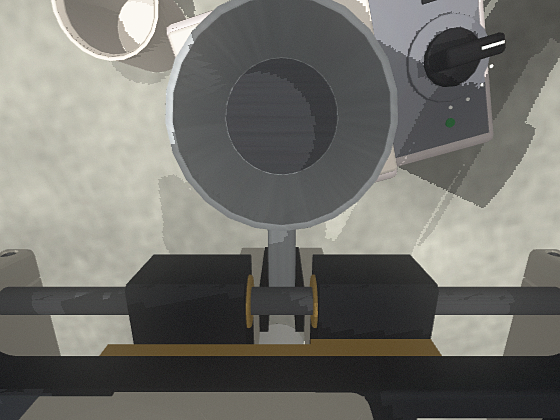

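Wrist view: the jug is held level at (283,110), with the rim sloping 0.3°. I'll carry it over the mat.

```bash
python3 -m handwheel '[[1,0,-2,1,0],[1,-0.4,-6,2,0],[1,-0.9,-10,2,0],[1,-1.4,-14,2,0],[1,-1.9,-18,2,0],[1,-2.4,-22,2,0],[1,-2.9,-26,2,0],[1,-3.4,-29,2,0]]' 45
python3 -m handwheel '[[1,-0.3,-3,0,0],[1,-0.6,-5.5,0,0],[1,-0.9,-7.5,0,0],[1,-1,-8.5,-1,0],[1,-1,-8.5,-4,0],[1,-1,-8.5,-7,0],[1,-1,-8.5,-9,0],[1,-1,-8.5,-9,0]]' 45
python3 - <<'E'
from jug import *
p,W=rim((.41,.58,-.12,-.001),.13,.18); save(p,'w5.png')
s,p,d=cap('top'); W=cloud('top',d)
hsv=cv2.cvtColor(p,cv2.COLOR_RGB2HSV)
m=(hsv[...,0]>5)&(hsv[...,0]<20)&(hsv[...,1]>80)&(abs(W[...,1]+.04)<.13)&(abs(W[...,0]-.49)<.12)&(W[...,2]<.02)
z=np.load('top.npz'); h0=cv2.cvtColor(z['p'],cv2.COLOR_RGB2HSV);W0=z['W']
m=(h0[...,0]>5)&(h0[...,0]<20)&(h0[...,1]>70)&(abs(W0[...,1]+.04)<.13)&(abs(W0[...,0]-.49)<.12)&(W0[...,2]<.02)
print('mat',m.sum(),cv2.minEnclosingCircle(W0[m][:,:2].astype(np.float32)*1000),W0[m].mean(0))
E
```

```text
time_s: 10.7
tcp_pos: [0.5148, 0.1171, 0.2092]
eef_rot: [-180.0, 0.0, -102.4]
contact_force: [0.2, 0.0, -3.4]
gripper_width: 0.0117
gripper_force: 45.0
time_s: 11.7
tcp_pos: [0.5042, 0.0339, 0.1167]
eef_rot: [179.8, -0.1, -102.3]
contact_force: [-0.4, -0.4, -2.7]
gripper_width: 0.0117
gripper_force: 45.0
rim 11614 slope deg [0.0067 0.6234] z 0.15594408124335943 bbox [ 0.4456 -0.0817  0.5292 -0.001 ] tcp [0.5042 0.0339 0.1167] [ 179.8098   -0.1284 -102.3334]
mat 2766 ((488.59307861328125, -42.12958526611328), 84.7906723022461) [ 0.4881 -0.042   0.0055]
```

```bash
python3 -m handwheel '[[1,0,0,-1.2,0],[1,0,0,-2.4,0],[1,0,0,-3.2,0],[1,0,0,-3.6,0],[1,0,0,-3.8,0],[1,0,0,-4,0],[1,0,0,-4.1,0],[1,0,0,-4.1,0]]' 45
python3 -m handwheel '[[1,0,0,-0.1,0],[1,0,0,-0.2,0],[1,0,0,-0.3,0],[1,0,0,-0.3,0]]' 45
```

```text
time_s: 12.8
tcp_pos: [0.5056, 0.0344, 0.0776]
eef_rot: [-180.0, 0.0, -102.3]
contact_force: [-0.1, -0.1, -3.5]
gripper_width: 0.0117
gripper_force: 45.0
time_s: 13.3
tcp_pos: [0.5054, 0.0343, 0.0745]
eef_rot: [180.0, -0.0, -102.3]
contact_force: [0.5, -0.3, -3.1]
gripper_width: 0.0116
gripper_force: 45.0
```

```bash
python3 -m handwheel '[[1,0,0,-0.1,0],[1,0,0,-0.2,0],[1,0,0,-0.25,0],[1,0,0,-0.25,0]]' 45
python3 -m handwheel '[[1,0,0,-0.05,0],[1,0,0,-0.1,0],[1,0,0,-0.1,0]]' 45
```

```text
time_s: 13.8
tcp_pos: [0.5058, 0.0345, 0.0725]
eef_rot: [-180.0, 0.0, -102.3]
contact_force: [-2.3, 1.8, 4.6]
gripper_width: 0.0117
gripper_force: 45.0
time_s: 14.18
tcp_pos: [0.5062, 0.0346, 0.0724]
eef_rot: [-179.9, 0.0, -102.3]
contact_force: [-3.9, 1.8, 12.6]
gripper_width: 0.0119
gripper_force: 45.0
```

Contact made. I'll back off a millimetre, open, rise and look.

```bash
python3 -m handwheel '[[1,0,0,0.08,0],[1,0,0,0.08,0],[0,0,0,0.08,0],[0,0,0,0.08,0],[0,0,0,0.08,0],[0,0,0,0.08,0],[0,0,0,0.08,0],[0,0,0,0.08,0]]' 45
python3 -m handwheel '[[0,0,0,3,0],[0,0,0,7,0],[0,0,0,12,0],[0,-1,-2,18,10],[0,-3,-6,24,20],[0,-4,-8,28,30],[0,-4,-12,30,40],[0,-4,-12,30,40]]'
python3 - <<'E'
from jug import *
p,W=rim((.40,.58,-.14,-.001),.10,.13); save(p,'w6.png')
s,p,d=cap('top'); save(p[110:390,90:510],'top2.png'); W=cloud('top',d); np.savez('top2.npz',p=p,W=W)
for q in ['cup1','rinse','jug','pen','mat']:
    for o in finder.cut_out('top',q)[:8]:
        m=o['region']; w=W[m]; w=w[~np.isnan(w[:,0])]; t=w[w[:,2]>np.percentile(w[:,2],98)-.008]
        print(q,round(o['p'],2),o['pixel'],m.sum(),'top bbox centre',(t.min(0)+t.max(0))/2,t.max(0)-t.min(0))
E
```

```text
time_s: 15.18
tcp_pos: [0.5055, 0.0343, 0.0718]
eef_rot: [180.0, -0.0, -102.3]
contact_force: [1.1, 0.7, 0.7]
gripper_width: 0.0663
gripper_force: 0.0
time_s: 16.18
tcp_pos: [0.4658, -0.0874, 0.3739]
eef_rot: [-179.8, -0.1, -62.3]
contact_force: [-0.0, 0.3, -1.1]
gripper_width: 0.0876
gripper_force: 0.0
rim 468 slope deg [ 0.0854 -0.256 ] z 0.11492825216656692 bbox [ 0.4471 -0.094   0.5305 -0.0011] tcp [ 0.4658 -0.0874  0.3739] [-179.8001   -0.0831  -62.3329]
cup1 0.85 [327.9, 182.3] 286 top bbox centre [ 0.6676 -0.1294  0.0612] [0.0475 0.0478 0.0107]
cup1 0.82 [283.4, 182.0] 233 top bbox centre [ 0.6581 -0.012   0.0604] [0.045  0.0386 0.0093]
cup1 0.77 [242.9, 180.0] 276 top bbox centre [0.6672 0.1135 0.0621] [0.0485 0.0473 0.0124]
cup1 0.75 [310.0, 180.4] 235 top bbox centre [ 0.6602 -0.0699  0.0616] [0.0462 0.0445 0.0113]
cup1 0.65 [262.6, 180.4] 285 top bbox centre [0.6659 0.0527 0.0613] [0.0459 0.0468 0.0097]
cup1 0.65 [410.0, 170.1] 309 top bbox centre [ 0.6895 -0.3456  0.0602] [0.0473 0.0467 0.0099]
cup1 0.58 [366.2, 129.9] 292 top bbox centre [ 0.8069 -0.2317  0.0612] [0.0484 0.0479 0.0104]
rinse 0.91 [204.2, 191.0] 730 top bbox centre [0.6421 0.2279 0.0896] [0.0769 0.0752 0.0112]
rinse 0.54 [433.9, 253.7] 1086 top bbox centre [ 0.4582 -0.2574  0.5235] [0.0395 0.2611 0.5741]
```

View pics/top2.png

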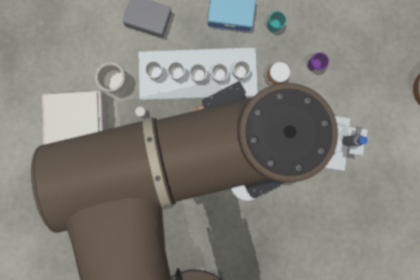

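View pics/w6.png

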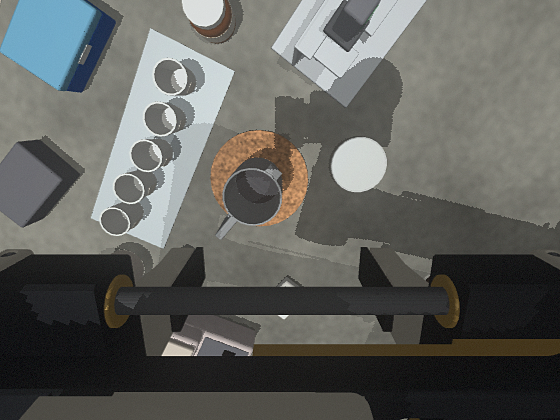

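The jug stands on the mat (wrist view (253,195)), its rim at z 0.115 and level, with the handle towards the robot's left. The cups and beaker are undisturbed. On to the pen.

```bash
python3 -m handwheel '[[0,0,-3,1,-8],[0,0,-7,1,-16],[0,0,-11,1,-24],[0,0,-14,1,-32],[0,0,-16,1,-34],[0,0,-18,1,-34],[0,0,-18,1,-34],[0,0,-18,1,-34]]'
python3 - <<'E'
from h import *
s,p,d=cap('wrist'); W=cloud('wrist',d,s); print(s['tcp_pos'],s['eef_rot']); save(p,'w7.png'); np.savez('w7.npz',p=p,W=W)
for q in ['pen','stand']:
    for o in finder.cut_out('wrist',q)[:2]:
        m=o['region']; w=W[m]; w=w[~np.isnan(w[:,0])]; print(q,o['p'],o['pixel'],m.sum())
B=(W[...,0]>.4)&(W[...,0]<.57)&(W[...,1]>-.33)&(W[...,1]<-.2)
m=B&(W[...,2]>.208)&(W[...,2]<.222); print('pentop',m.sum(),cv2.minAreaRect(W[m][:,:2].astype(np.float32)*1000),W[m][:,2].mean())
m=B&(W[...,2]>.139)&(W[...,2]<.147); print('collar',m.sum(),cv2.minAreaRect(W[m][:,:2].astype(np.float32)*1000))
m=(W[...,2]>.128)&(W[...,2]<.139)&(W[...,0]>.4)&(W[...,0]<.58)&(W[...,1]<-.2); print('shelf',m.sum(),m.sum() and cv2.minAreaRect(W[m][:,:2].astype(np.float32)*1000))
E
```

```text
time_s: 17.52
tcp_pos: [0.4656, -0.2651, 0.3815]
eef_rot: [180.0, 0.0, -96.3]
contact_force: [0.3, 0.1, -0.2]
gripper_width: 0.0875
gripper_force: 0.0
[ 0.4656 -0.2651  0.3815] [179.9631   0.0104 -96.3274]
pen 0.78 [264.5, 173.5] 1069
stand 0.79 [269.2, 113.3] 12540
stand 0.2 [365.1, 338.3] 274
pentop 580 ((482.911376953125, -275.9072265625), (27.21329689025879, 23.88313102722168), 83.06629180908203) 0.21375766179797775
collar 309 ((482.8879089355469, -275.9729919433594), (37.63810348510742, 37.99229049682617), 78.78366088867188)
shelf 6209 ((477.79998779296875, -329.90673828125), (209.76206970214844, 65.79424285888672), 81.32587432861328)
```

View pics/w7.png

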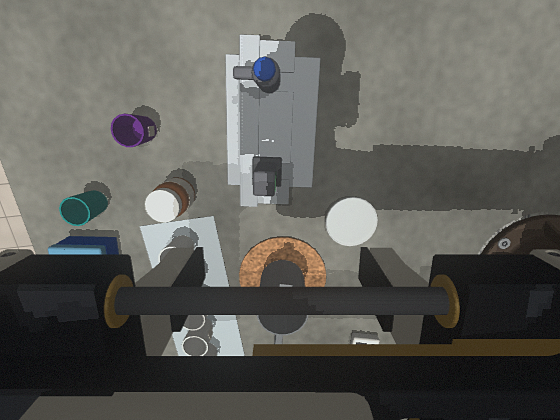

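The pen top is at (263,180), giving world (0.483, −0.276) and stand yaw −8.7°. Gripping across its 24 mm sides.

```bash
python3 -m handwheel '[[0,1.7,-1.1,-4,-2.4],[0,1.7,-1.1,-8,-2.4],[0,1.7,-1.1,-12,-2.4],[0,1.7,-1.1,-16,-2.4],[0,1.7,-1.1,-19.5,-2.4],[0,1.7,-1.1,-22,-2.4],[0,1.7,-1.1,-22,-2.4],[0,1.7,-1.1,-22,-2.4]]' 30
python3 -m handwheel '[[1,0,0,0,0],[1,0,0,0,0],[1,0,0,0,0],[1,0,0,0,0],[1,0,0,0,0],[1,0,0,0,0],[1,0,0,0,0]]' 30
python3 -m handwheel '[[1,0,0,0.5,0],[1,0,0,1,0],[1,0,0,1.5,0],[1,0,0,2,0],[1,0,0,2,0]]' 30
```

```text
time_s: 18.68
tcp_pos: [0.4833, -0.2767, 0.1631]
eef_rot: [-179.9, -0.0, -98.7]
contact_force: [0.5, 0.7, -0.0]
gripper_width: 0.0877
gripper_force: 0.0
time_s: 19.55
tcp_pos: [0.4826, -0.2767, 0.1618]
eef_rot: [-180.0, -0.0, -98.7]
contact_force: [0.3, 0.4, -1.1]
gripper_width: 0.0239
gripper_force: 30.0
time_s: 20.18
tcp_pos: [0.4828, -0.2767, 0.1824]
eef_rot: [-179.9, -0.0, -98.7]
contact_force: [0.6, 0.2, -1.5]
gripper_width: 0.0237
gripper_force: 30.0
```

```bash
python3 -m handwheel '[[1,0,0,3,0],[1,0,0,6,0],[1,0,0,9,0],[1,0,0,12,0],[1,0,0,14,0],[1,0.5,1,16,0],[1,2,5,16,0],[1,4,10,16,0]]' 30
python3 -m handwheel '[[1,1,5,0,0],[1,2,9,0,0],[1,3,13,0,0],[1,4,17,0,0],[1,5,20,0,0],[1,5,22,0,0],[1,5,22,0,0],[1,5,22,0,0]]' 30
cat > cups.py <<'E'
from h import *
def look(box=(.58,.72,-.2,.18),name=None,cam='wrist'):
    s,p,d=cap(cam); W=cloud(cam,d,s)
    if name: save(p,name)
    print(s['time_s'],s['tcp_pos'],s['eef_rot'])
    for q,zl,zh in (('cup1',.056,.068),('rinse',.083,.096)):
        for o in finder.cut_out(cam,q)[:7]:
            w=W[o['region']&(W[...,2]>zl)&(W[...,2]<zh)]
            if len(w)<30: continue
            c=cv2.minEnclosingCircle(w[:,:2].astype(np.float32)*1000)
            print(q,round(o['p'],2),o['pixel'],len(w),'bbox c',(w.min(0)+w.max(0))[:2]/2*1000,'circ',np.round(c[0],1),round(c[1],1))
    return p,W
E
python3 - <<'E'
from cups import *
look(name='w8.png')
E
```

```text
time_s: 21.18
tcp_pos: [0.5226, -0.1761, 0.342]
eef_rot: [-180.0, 0.0, -98.8]
contact_force: [1.3, -0.2, -1.2]
gripper_width: 0.0242
gripper_force: 30.0
time_s: 22.18
tcp_pos: [0.5722, 0.0429, 0.3419]
eef_rot: [-180.0, -0.0, -98.7]
contact_force: [-0.2, 0.1, -1.2]
gripper_width: 0.0237
gripper_force: 30.0
22.175 [0.5722 0.0429 0.3419] [-179.9997   -0.0072  -98.7401]
cup1 0.92 [208.0, 102.9] 319 bbox c [658.9373 -68.653 ] circ [659.2 -68.6] 24.7
cup1 0.85 [230.4, 222.0] 243 bbox c [665.727  114.1658] circ [665.8 114.4] 24.9
cup1 0.75 [191.4, 55.5] 376 bbox c [ 667.1852 -129.2945] circ [ 667.1 -129.3] 24.9
cup1 0.74 [222.7, 183.4] 221 bbox c [663.5914  51.9572] circ [664.5  52. ] 24.6
cup1 0.67 [80.6, 7.3] 63 bbox c [ 808.0981 -209.0703] circ [ 808.1 -209.8] 11.3
cup1 0.57 [216.8, 142.1] 238 bbox c [657.9456  -8.3473] circ [658.  -9.] 24.6
```

View pics/w8.png

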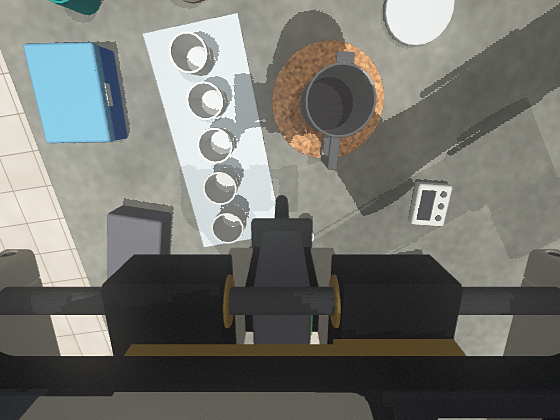

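The five cups stand at pixels (190,53) to (228,228). The pen tip shows at (281,200). I'll check the tip offset by depth.

```bash
python3 -m handwheel '[[1,3,2.5,0,0],[1,6,5,0,0],[1,8.5,6.5,0,0],[1,9.4,7.1,0,0],[1,9.4,7.1,0,0],[1,9.4,7.1,0,0]]' 30
python3 - <<'E'
from cups import *
p,W=look()
s=get_state(); t=np.array(s['tcp_pos'])
m=(np.hypot(W[...,0]-t[0],W[...,1]-t[1])<.03)&(W[...,2]<t[2]-.05)&(W[...,2]>.12); q=W[m]-t
print(len(q))
for a in np.arange(-.15,-.05,.01):
    w=q[abs(q[:,2]-a)<.005]
    if len(w): print(round(a,3),len(w),w.mean(0),w.min(0)[0],w.max(0)[0],q[:,2].min())
E
```

```text
time_s: 23.08
tcp_pos: [0.666, 0.1136, 0.3423]
eef_rot: [-180.0, 0.0, -98.8]
contact_force: [0.2, -0.2, -1.3]
gripper_width: 0.0239
gripper_force: 30.0
23.075 [0.666  0.1136 0.3423] [-179.9826    0.0084  -98.7631]
cup1 0.88 [269.1, 31.8] 370 bbox c [659.2822 -68.2498] circ [659.2 -68.5] 24.8
cup1 0.82 [274.1, 125.3] 268 bbox c [664.4829  52.238 ] circ [664.5  52.2] 24.6
cup1 0.71 [274.0, 79.7] 233 bbox c [658.957   -8.1066] circ [659.   -8.3] 24.4
rinse 0.56 [318.2, 229.6] 109 bbox c [617.7964 213.8585] circ [618.3 213.9] 26.9
283
-0.14 2 [-0.001  -0.0033 -0.1383] -0.0034073423136953274 0.0013935508568080346 -0.139277191794006
-0.13 31 [-0.001  -0.0035 -0.1298] -0.005904183463596557 0.004574947794606987 -0.139277191794006
-0.12 33 [-0.0008 -0.0037 -0.1198] -0.005825000510971012 0.005652071219878763 -0.139277191794006
-0.11 34 [-0.0006 -0.0035 -0.1103] -0.005735969617494785 0.005390381403272304 -0.139277191794006
-0.1 46 [-0.001  -0.0033 -0.1006] -0.006187184070007401 0.005120970669339253 -0.139277191794006
-0.09 45 [-0.0008 -0.0035 -0.0902] -0.006030474004362962 0.00483830565678256 -0.139277191794006
-0.08 50 [-0.0012 -0.0037 -0.0803] -0.005918126337558727 0.004529517354365131 -0.139277191794006
-0.07 42 [-0.0011 -0.004  -0.0709] -0.005817081742291563 0.0042830400509192845 -0.139277191794006
```

The pen is vertical, with its tip 0.142 below the TCP. Dip cup 1.

```bash
python3 -m handwheel '[[1,0,0,-4,0],[1,0,0,-8,0],[1,0,0,-11,0],[1,0,0,-13.5,0],[1,0,0,-15.5,0],[1,0,0,-17.3,0],[1,0,0,-18.2,0],[1,0,0,-18.2,0]]' 30
python3 -m handwheel '[[1,0,0,0,0],[1,0,0,0,0],[1,0,0,0,0],[1,0,0,0,0],[1,0,0,0,0],[1,0,0,0,0],[1,0,0,0,0],[1,0,0,0,0]]' 30
python3 -m handwheel '[[1,0,0,0,0],[1,0,0,0,0],[1,0,0,0,0],[1,0,0,2,0],[1,0,0,5,0],[1,0,0,8,0],[1,0,0,11,0],[1,0,0,11,0]]' 30
python3 - <<'E'
from cups import *
look()
E
```

```text
time_s: 24.22
tcp_pos: [0.6663, 0.1142, 0.1595]
eef_rot: [180.0, -0.0, -98.7]
contact_force: [1.7, -0.3, -1.3]
gripper_width: 0.0237
gripper_force: 30.0
time_s: 25.22
tcp_pos: [0.6665, 0.1143, 0.1598]
eef_rot: [180.0, -0.0, -98.7]
contact_force: [-1.0, -0.2, -1.5]
gripper_width: 0.0239
gripper_force: 30.0
time_s: 26.22
tcp_pos: [0.6678, 0.1146, 0.2731]
eef_rot: [-179.7, 0.1, -98.7]
contact_force: [0.4, 1.2, -1.2]
gripper_width: 0.0238
gripper_force: 30.0
26.225 [0.6678 0.1146 0.2731] [-179.7301    0.1321  -98.7246]
cup1 0.83 [275.5, 72.1] 445 bbox c [658.4543  -8.7944] circ [658.5  -8.7] 24.7
cup1 0.8 [277.9, 125.6] 293 bbox c [664.5845  52.3258] circ [665.4  52.4] 24.4
cup1 0.77 [285.0, 180.0] 302 bbox c [666.1695 114.2068] circ [666.3 114.4] 24.8
cup1 0.69 [267.5, 20.9] 326 bbox c [659.4157 -63.13  ] circ [659.4 -68.2] 24.6
rinse 0.82 [323.1, 237.8] 72 bbox c [625.9938 199.4514] circ [626.1 199.2] 18.6
```

```bash
python3 -m handwheel '[[1,0,-2,0,0],[1,0,-4,0,0],[1,-0.15,-6.2,0,0],[1,-0.15,-6.2,0,0],[1,-0.15,-6.2,0,0]]' 30
python3 - <<'E'
from cups import *
look()
E
```

```text
time_s: 27.0
tcp_pos: [0.665, 0.0517, 0.2699]
eef_rot: [-180.0, 0.0, -98.8]
contact_force: [0.5, 0.7, -1.3]
gripper_width: 0.0237
gripper_force: 30.0
27.0 [0.665  0.0517 0.2699] [-179.9933    0.0105  -98.7898]
cup1 0.92 [255.1, 20.5] 366 bbox c [ 667.0615 -125.1342] circ [ 667.2 -128.9] 24.7
cup1 0.79 [281.1, 129.7] 377 bbox c [658.4124  -8.9649] circ [658.7  -8.8] 24.8
cup1 0.79 [270.3, 78.5] 393 bbox c [659.1855 -68.2589] circ [659.5 -68.4] 24.5
cup1 0.74 [280.2, 179.5] 297 bbox c [664.6452  51.4034] circ [664.5  52.2] 24.8
cup1 0.62 [293.6, 211.9] 39 bbox c [663.9101  95.0153] circ [663.9  97.1] 17.1
```

```bash
python3 -m handwheel '[[1,0,0,-2.5,0],[1,0,0,-5,0],[1,0,0,-7.5,0],[1,0,0,-9.5,0],[1,0,0,-11,0],[1,0,0,-11,0],[1,0,0,-11,0],[1,0,0,-11,0]]' 30
python3 -m handwheel '[[1,0,0,0,0],[1,0,0,0,0],[1,0,0,0,0],[1,0,0,0,0],[1,0,0,0,0],[1,0,0,0,0],[1,0,0,0,0],[1,0,0,0,0]]' 30
python3 -m handwheel '[[1,0,0,0,0],[1,0,0,0,0],[1,0,0,2,0],[1,0,0,5,0],[1,0,0,8,0],[1,0,0,11,0],[1,0,0,11,0]]' 30
python3 -m handwheel '[[1,-0.2,-2,0,0],[1,-0.4,-4,0,0],[1,-0.6,-6.1,0,0],[1,-0.6,-6.1,0,0],[1,-0.6,-6.1,0,0]]' 30
python3 - <<'E'
from cups import *
look()
E
```

```text
time_s: 28.15
tcp_pos: [0.6656, 0.0525, 0.1609]
eef_rot: [-179.9, 0.0, -98.7]
contact_force: [0.1, 0.5, -0.7]
gripper_width: 0.0239
gripper_force: 30.0
time_s: 29.15
tcp_pos: [0.665, 0.0524, 0.1599]
eef_rot: [-180.0, 0.0, -98.7]
contact_force: [-0.2, 0.3, -1.2]
gripper_width: 0.0239
gripper_force: 30.0
time_s: 30.02
tcp_pos: [0.6663, 0.0525, 0.273]
eef_rot: [-179.7, 0.1, -98.7]
contact_force: [-0.9, 0.5, -1.4]
gripper_width: 0.0238
gripper_force: 30.0
time_s: 30.65
tcp_pos: [0.659, -0.0093, 0.2697]
eef_rot: [180.0, 0.0, -98.8]
contact_force: [-0.1, 0.5, -0.0]
gripper_width: 0.0236
gripper_force: 30.0
30.65 [ 0.659  -0.0093  0.2697] [179.9936   0.0042 -98.7905]
cup1 0.98 [259.9, 79.4] 443 bbox c [ 667.2443 -129.2226] circ [ 667.1 -129.2] 24.6
cup1 0.94 [121.9, 13.0] 292 bbox c [ 807.6547 -218.4952] circ [ 807.7 -225.7] 24.0
cup1 0.91 [281.3, 181.0] 258 bbox c [658.4674 -10.6638] circ [658.4  -9.4] 24.3
cup1 0.65 [273.6, 136.2] 374 bbox c [659.0767 -68.7652] circ [659.1 -68.6] 24.7
cup1 0.58 [292.5, 211.8] 37 bbox c [661.4254  33.8839] circ [661.4  35. ] 17.1
```

```bash
python3 -m handwheel '[[1,0,0,-2.5,0],[1,0,0,-5,0],[1,0,0,-7.5,0],[1,0,0,-9.5,0],[1,0,0,-11,0],[1,0,0,-11,0],[1,0,0,-11,0],[1,0,0,-11,0]]' 30
python3 -m handwheel '[[1,0,0,0,0],[1,0,0,0,0],[1,0,0,0,0],[1,0,0,0,0],[1,0,0,0,0],[1,0,0,0,0],[1,0,0,0,0],[1,0,0,0,0]]' 30
python3 -m handwheel '[[1,0,0,0,0],[1,0,0,0,0],[1,0,0,2,0],[1,0,0,5,0],[1,0,0,8,0],[1,0,0,11,0],[1,0,0,11,0]]' 30
python3 -m handwheel '[[1,0,-2,0,0],[1,0,-4,0,0],[1,0,-6,0,0],[1,0,-6,0,0],[1,0,-6,0,0]]' 30
python3 - <<'E'
from cups import *
look()
E
```

```text
time_s: 31.8
tcp_pos: [0.6596, -0.0086, 0.1609]
eef_rot: [-179.9, 0.0, -98.7]
contact_force: [-0.3, -0.4, -0.8]
gripper_width: 0.0237
gripper_force: 30.0
time_s: 32.8
tcp_pos: [0.659, -0.0087, 0.1599]
eef_rot: [180.0, -0.0, -98.7]
contact_force: [0.2, -0.6, -0.7]
gripper_width: 0.0237
gripper_force: 30.0
time_s: 33.67
tcp_pos: [0.6603, -0.0086, 0.273]
eef_rot: [-179.7, 0.1, -98.7]
contact_force: [0.5, 0.5, -1.3]
gripper_width: 0.0234
gripper_force: 30.0
time_s: 34.3
tcp_pos: [0.6589, -0.0693, 0.2696]
eef_rot: [180.0, -0.0, -98.8]
contact_force: [0.7, 0.5, -0.6]
gripper_width: 0.0241
gripper_force: 30.0
34.3 [ 0.6589 -0.0693  0.2696] [179.9778  -0.0006 -98.7902]
cup1 0.96 [130.1, 58.6] 597 bbox c [ 806.6721 -231.6944] circ [ 806.9 -231.7] 25.3
cup1 0.84 [283.5, 183.8] 284 bbox c [659.7844 -69.8519] circ [659.5 -69. ] 24.6
cup1 0.72 [266.0, 134.1] 379 bbox c [ 667.2386 -129.3564] circ [ 667.2 -129.4] 24.7
```

```bash
python3 -m handwheel '[[1,0,0,-2.5,0],[1,0,0,-5,0],[1,0,0,-7.5,0],[1,0,0,-9.5,0],[1,0,0,-11,0],[1,0,0,-11,0],[1,0,0,-11,0],[1,0,0,-11,0]]' 30
python3 -m handwheel '[[1,0,0,0,0],[1,0,0,0,0],[1,0,0,0,0],[1,0,0,0,0],[1,0,0,0,0],[1,0,0,0,0],[1,0,0,0,0],[1,0,0,0,0]]' 30
python3 -m handwheel '[[1,0,0,0,0],[1,0,0,0,0],[1,0,0,2,0],[1,0,0,5,0],[1,0,0,8,0],[1,0,0,11,0],[1,0,0,11,0]]' 30
python3 -m handwheel '[[1,0.3,-2,0,0],[1,0.6,-4,0,0],[1,0.8,-6,0,0],[1,0.8,-6.1,0,0],[1,0.8,-6.1,0,0]]' 30
python3 - <<'E'
from cups import *
look()
E
```

```text
time_s: 35.45
tcp_pos: [0.6596, -0.0686, 0.1609]
eef_rot: [-179.9, 0.0, -98.7]
contact_force: [-0.1, -0.1, -1.9]
gripper_width: 0.0239
gripper_force: 30.0
time_s: 36.45
tcp_pos: [0.659, -0.0687, 0.1599]
eef_rot: [180.0, -0.0, -98.7]
contact_force: [0.2, -0.6, -1.1]
gripper_width: 0.0238
gripper_force: 30.0
time_s: 37.33
tcp_pos: [0.6603, -0.0687, 0.273]
eef_rot: [-179.7, 0.1, -98.7]
contact_force: [0.6, -0.4, -0.9]
gripper_width: 0.0238
gripper_force: 30.0
time_s: 37.95
tcp_pos: [0.6669, -0.1304, 0.2694]
eef_rot: [180.0, -0.0, -98.8]
contact_force: [0.3, 0.2, -1.7]
gripper_width: 0.024
gripper_force: 30.0
37.95 [ 0.6669 -0.1304  0.2694] [179.9662  -0.002  -98.7955]
cup1 0.82 [234.9, 7.2] 126 bbox c [ 691.2641 -326.0973] circ [ 691.3 -328.7] 16.3
cup1 0.79 [150.4, 114.7] 469 bbox c [ 806.5428 -231.5044] circ [ 806.6 -231.6] 24.8
cup1 0.61 [282.7, 181.5] 229 bbox c [ 667.8719 -131.2701] circ [ 667.4 -130.2] 24.3
cup1 0.51 [298.7, 215.5] 61 bbox c [650.8726 -87.8243] circ [650.7 -87.6] 13.0
```

```bash
python3 -m handwheel '[[1,0,0,-2.5,0],[1,0,0,-5,0],[1,0,0,-7.5,0],[1,0,0,-9.5,0],[1,0,0,-11,0],[1,0,0,-11,0],[1,0,0,-11,0],[1,0,0,-11,0]]' 30
python3 -m handwheel '[[1,0,0,0,0],[1,0,0,0,0],[1,0,0,0,0],[1,0,0,0,0],[1,0,0,0,0],[1,0,0,0,0],[1,0,0,0,0],[1,0,0,0,0]]' 30
python3 -m handwheel '[[1,0,0,0,0],[1,0,0,0,0],[1,0,0,2,0],[1,0,0,5,0],[1,0,0,8,0],[1,0,0,11,0],[1,0,0,15,0],[1,0,0,18,0]]' 30
python3 -m handwheel '[[1,-4,2,0,0],[1,-8,4,0,0],[1,-12,6,0,0],[1,-15,8,0,0],[1,-17.8,8.8,0,0],[1,-17.8,8.8,0,0],[1,-17.8,8.8,0,0]]' 30
python3 - <<'E'
from jug import *
p,W=rim((.40,.58,-.14,.03),.11,.122); save(p,'w9.png')
E
```

```text
time_s: 39.1
tcp_pos: [0.6676, -0.1296, 0.161]
eef_rot: [-179.9, 0.0, -98.7]
contact_force: [-0.1, -0.7, -1.2]
gripper_width: 0.0236
gripper_force: 30.0
time_s: 40.1
tcp_pos: [0.667, -0.1297, 0.1599]
eef_rot: [180.0, -0.0, -98.7]
contact_force: [-0.2, -0.1, -1.9]
gripper_width: 0.0238
gripper_force: 30.0
time_s: 41.1
tcp_pos: [0.6672, -0.1297, 0.3419]
eef_rot: [-179.9, 0.0, -98.7]
contact_force: [-0.2, -0.4, -1.8]
gripper_width: 0.0241
gripper_force: 30.0
time_s: 41.98
tcp_pos: [0.4893, -0.0416, 0.3402]
eef_rot: [-179.9, 0.0, -98.7]
contact_force: [0.1, -0.1, -0.9]
gripper_width: 0.0236
gripper_force: 30.0
rim 558 slope deg [0.1603 0.244 ] z 0.11498796849230365 bbox [ 0.4474 -0.0936  0.5301  0.0007] tcp [ 0.4893 -0.0416  0.3402] [-179.9494    0.0182  -98.7166]
```

View pics/w9.png

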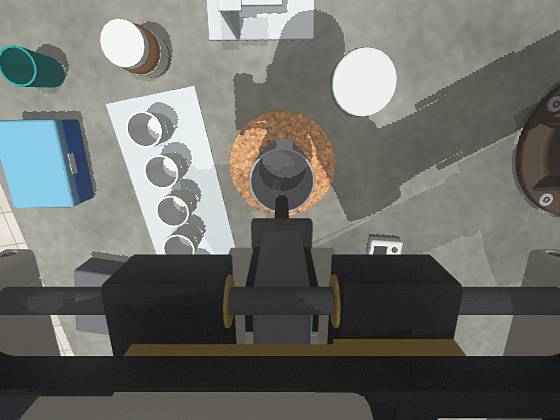

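The jug is at (280,178), under the pen tip at (281,200). Dip the jug, then go towards the rinse beaker.

```bash
python3 -m handwheel '[[1,0,0,-3,0],[1,0,0,-6,0],[1,0,0,-9,0],[1,0,0,-12,0],[1,0,0,-14.5,0],[1,0,0,-16.3,0],[1,0,0,-16.3,0],[1,0,0,-16.3,0]]' 30
python3 -m handwheel '[[1,0,0,0,0],[1,0,0,0,0],[1,0,0,0,0],[1,0,0,0,0],[1,0,0,0,0],[1,0,0,0,0],[1,0,0,0,0],[1,0,0,0,0]]' 30
python3 -m handwheel '[[1,0,0,0,0],[1,0,0,0,0],[1,0,0,2,0],[1,0,0,5,0],[1,0,0,8,0],[1,0,0,11,0],[1,0,0,14,0],[1,0,0,16.3,0]]' 30
python3 -m handwheel '[[1,4,4,0,0],[1,7,8,0,0],[1,10,12,0,0],[1,12,16,0,0],[1,14,20,0,0],[1,15,24,0,0],[1,15.3,27,0,0],[1,15.3,27,0,0]]' 30
python3 - <<'E'
from cups import *
p,W=look(name='w10.png'); m=(W[...,2]>.083)&(W[...,2]<.096)&(abs(W[...,0]-.64)<.08)&(abs(W[...,1]-.23)<.08); w=W[m]
print(len(w), len(w) and cv2.minEnclosingCircle(w[:,:2].astype(np.float32)*1000))
look(cam='top')
E
```

```text
time_s: 43.02
tcp_pos: [0.4898, -0.0418, 0.1773]
eef_rot: [-180.0, -0.0, -98.7]
contact_force: [0.7, -0.2, -0.4]
gripper_width: 0.0236
gripper_force: 30.0
time_s: 44.02
tcp_pos: [0.489, -0.0417, 0.1769]
eef_rot: [-180.0, -0.0, -98.7]
contact_force: [0.7, 0.0, -1.6]
gripper_width: 0.0239
gripper_force: 30.0
time_s: 45.02
tcp_pos: [0.4891, -0.0417, 0.3413]
eef_rot: [-179.9, 0.0, -98.7]
contact_force: [-0.5, 0.6, -1.3]
gripper_width: 0.0242
gripper_force: 30.0
time_s: 46.02
tcp_pos: [0.6418, 0.2304, 0.3388]
eef_rot: [179.9, -0.0, -98.6]
contact_force: [-0.7, -0.8, -1.3]
gripper_width: 0.0236
gripper_force: 30.0
46.025 [0.6418 0.2304 0.3388] [179.9329  -0.0462 -98.6174]
cup1 0.95 [242.7, 36.4] 372 bbox c [664.2206  52.4282] circ [664.3  52.3] 24.9
cup1 0.79 [249.2, 87.1] 275 bbox c [666.0164 114.8654] circ [665.7 114.9] 24.5
cup1 0.63 [244.6, 5.9] 72 bbox c [661.4204  12.7394] circ [661.4  11.5] 13.4
rinse 0.68 [280.9, 171.8] 668 bbox c [639.9836 228.1774] circ [639.9 228.6] 38.5
1070 ((624.6481323242188, 250.49893188476562), 65.02806091308594)
46.175 [0.6418 0.2278 0.3401] [-179.993    -0.0052  -98.738 ]
cup1 0.76 [367.6, 129.0] 74 bbox c [ 807.7769 -231.5826] circ [ 807.9 -231.9] 25.4
cup1 0.67 [286.2, 183.6] 58 bbox c [659.745   -9.3286] circ [660.1  -9.4] 24.6
cup1 0.65 [202.8, 189.6] 52 bbox c [640.6564 226.5595] circ [641.1 226.9] 35.2
cup1 0.62 [266.4, 178.4] 47 bbox c [664.5378  51.41  ] circ [664.2  52. ] 23.8
cup1 0.61 [330.7, 180.4] 61 bbox c [ 668.4328 -129.1002] circ [ 668.7 -129.5] 24.8
cup1 0.56 [309.7, 181.2] 63 bbox c [660.9931 -68.6038] circ [660.4 -68.8] 24.7
cup1 0.53 [409.3, 170.6] 79 bbox c [ 689.5256 -346.8129] circ [ 690.1 -346.8] 25.2
rinse 0.57 [202.0, 190.0] 136 bbox c [642.0377 226.805 ] circ [642.1 228.1] 38.8
```

View pics/w10.png

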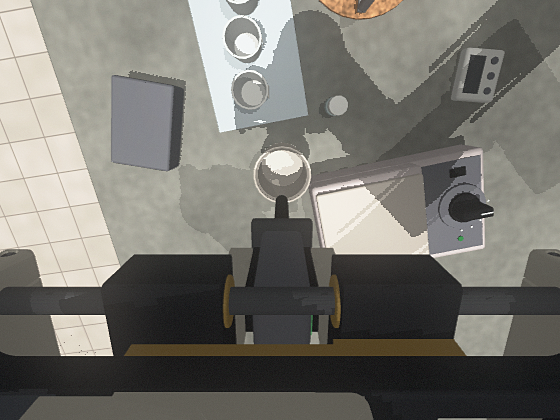

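The rinse beaker at (282,172) is directly under the pen. Dip it.

```bash
python3 -m handwheel '[[1,0,0,-3,0],[1,0,0,-6,0],[1,0,0,-9,0],[1,0,0,-12,0],[1,0,0,-15,0],[1,0,0,-17,0],[1,0,0,-17,0],[1,0,0,-17,0]]' 30
python3 -m handwheel '[[1,0,0,0,0],[1,0,0,0,0],[1,0,0,0,0],[1,0,0,0,0],[1,0,0,0,0],[1,0,0,0,0],[1,0,0,0,0],[1,0,0,0,0]]' 30
python3 -m handwheel '[[1,0,0,0,0],[1,0,0,0,0],[1,0,0,2,0],[1,0,0,5,0],[1,0,0,8,0],[1,0,0,11,0],[1,0,0,14,0],[1,0,0,17,0]]' 30
python3 -m handwheel '[[1,-2,-5,0,0],[1,-4,-11,0,0],[1,-6,-17,0,0],[1,-8,-23,0,0],[1,-10,-29,0,0],[1,-12,-35,0,0],[1,-14,-41,0,0],[1,-15,-45,0,0]]' 30
python3 - <<'E'
from h import *
s,p,d=cap('wrist'); W=cloud('wrist',d,s); print(s['tcp_pos'],s['eef_rot'])
m=(W[...,2]>.128)&(W[...,2]<.139)&(W[...,0]>.4)&(W[...,0]<.58)&(W[...,1]<-.25); print('shelf',m.sum(),m.sum() and cv2.minAreaRect(W[m][:,:2].astype(np.float32)*1000))
E
```

```text
time_s: 47.32
tcp_pos: [0.6427, 0.2282, 0.1713]
eef_rot: [-179.9, 0.0, -98.7]
contact_force: [-0.3, 0.3, -0.6]
gripper_width: 0.0238
gripper_force: 30.0
time_s: 48.32
tcp_pos: [0.642, 0.2283, 0.1698]
eef_rot: [180.0, -0.0, -98.7]
contact_force: [-0.5, -0.1, -1.4]
gripper_width: 0.0237
gripper_force: 30.0
time_s: 49.32
tcp_pos: [0.6419, 0.2283, 0.3409]
eef_rot: [-180.0, 0.0, -98.7]
contact_force: [0.6, 0.2, -0.6]
gripper_width: 0.0239
gripper_force: 30.0
time_s: 50.32
tcp_pos: [0.4907, -0.2237, 0.3405]
eef_rot: [-179.9, -0.0, -98.8]
contact_force: [0.4, 0.1, -1.1]
gripper_width: 0.0236
gripper_force: 30.0
[ 0.4907 -0.2237  0.3405] [-179.9391   -0.0021  -98.7822]
shelf 7041 ((478.2774963378906, -329.815673828125), (169.1558074951172, 66.07076263427734), 81.61174011230469)
```

```bash
python3 -m handwheel '[[1,-0.4,-2.5,0,0],[1,-0.8,-4.5,0,0],[1,-0.9,-5.5,0,0],[1,-0.9,-5.5,0,0],[1,-0.9,-5.5,0,0],[1,-0.9,-5.5,0,0]]' 30
python3 -c "
from h import *
s=get_state();print(s['tcp_pos'],s['eef_rot'])
s,p,d=cap('wrist'); W=cloud('wrist',d,s)
m=(W[...,2]>.125)&(W[...,2]<.141)&(W[...,0]>.4)&(W[...,0]<.58)&(W[...,1]<-.24)
a=np.radians(-8.7); q=W[m][:,:2]-s['tcp_pos'][:2]; L=np.c_[q@[np.cos(a),np.sin(a)],q@[-np.sin(a),np.cos(a)]]
for y in np.arange(-.03,.031,.004):
    t=L[(abs(L[:,1]-y)<.002)]
    if len(t): print(round(y,3),len(t),t[:,0].min(),t[:,0].max())
"
```

```text
time_s: 51.12
tcp_pos: [0.4832, -0.2761, 0.3399]
eef_rot: [-180.0, 0.0, -98.7]
contact_force: [-0.5, -0.1, -1.1]
gripper_width: 0.0238
gripper_force: 30.0
[ 0.4832 -0.2761  0.3399] [-179.9888    0.0034  -98.6878]
-0.03 220 -0.029283235414890817 0.035322332435924274
-0.026 172 -0.02937868800677762 0.035412201468062295
-0.022 180 -0.029469418871673116 0.03547466755422113
-0.018 210 -0.029581905966779946 0.03561644944125425
-0.014 168 -0.02968661846152214 0.035716867432880495
-0.01 107 -0.029665635930902778 0.035889668378981575
-0.006 72 0.012034128316403417 0.035967737284060886
-0.002 60 0.012081339201082321 0.035014375848846646
0.002 63 0.012096934215294204 0.035059184145959855
0.006 65 0.012156385584678927 0.03518892886686341
0.01 111 -0.028976870807567202 0.03532339640732848
0.014 156 -0.029102649059183163 0.03534097774784213
0.018 128 -0.02915839598673259 0.03548317788989364
0.022 130 -0.02929895939758374 0.035783709257375285
0.026 131 -0.0294088159281071 0.035849670500539964
0.03 131 -0.02948367117491145 0.03579205202773005
```

The slot is centred under the pen, with its closed end 12 mm ahead. Lower it.

```bash
python3 -m handwheel '[[1,0,0,-3,0],[1,0,0,-6,0],[1,0,0,-9,0],[1,0,0,-12,0],[1,0,0,-14.5,0],[1,0,0,-16.5,0],[1,0,0,-17,0],[1,0,0,-17.2,0]]' 30
python3 -m handwheel '[[1,0,0,-0.2,0],[1,0,0,-0.4,0],[1,0,0,-0.5,0],[1,0,0,-0.55,0],[1,0,0,-0.55,0]]' 30
```

```text
time_s: 52.18
tcp_pos: [0.4834, -0.2766, 0.1683]
eef_rot: [-180.0, -0.0, -98.7]
contact_force: [-0.9, 0.2, -0.9]
gripper_width: 0.0238
gripper_force: 30.0
time_s: 52.8
tcp_pos: [0.483, -0.2767, 0.1624]
eef_rot: [-180.0, 0.0, -98.7]
contact_force: [-0.5, 0.0, -0.3]
gripper_width: 0.024
gripper_force: 30.0
```

```bash
python3 -m handwheel '[[1,0,0,-0.05,0],[1,0,0,-0.1,0],[1,0,0,-0.1,0]]' 30
python3 -m handwheel '[[0,0,0,0,0],[0,0,0,0,0],[0,0,0,0,0],[0,0,0,0,0],[0,0,0,0,0],[0,0,0,0,0],[0,0,0,0,0],[0,0,0,0,0]]' 30
python3 -m handwheel '[[0,0,0,2,0],[0,0,0,5,0],[0,0,0,9,0],[0,0,0,13,0],[0,0,0,17,0],[0,0,0,20,0],[0,-1,2,22,0],[0,-1,2,22,0]]' 30
python3 - <<'E'
from h import *
s,p,d=cap('wrist'); W=cloud('wrist',d,s)
B=(W[...,0]>.4)&(W[...,0]<.57)&(W[...,1]>-.33)&(W[...,1]<-.2)
for a,b in ((.208,.222),(.139,.147)):
    m=B&(W[...,2]>a)&(W[...,2]<b); print(m.sum(),cv2.minAreaRect(W[m][:,:2].astype(np.float32)*1000),W[m][:,2].mean())
s,p,d=cap('scene'); save(p,'scene2.png')
E
```

```text
time_s: 53.18
tcp_pos: [0.4831, -0.2767, 0.1618]
eef_rot: [-180.0, -0.0, -98.7]
contact_force: [-1.2, 1.3, 4.7]
gripper_width: 0.0237
gripper_force: 30.0
time_s: 54.18
tcp_pos: [0.483, -0.2767, 0.1614]
eef_rot: [-180.0, -0.0, -98.7]
contact_force: [0.1, -0.4, -1.0]
gripper_width: 0.087
gripper_force: 0.0
time_s: 55.18
tcp_pos: [0.4732, -0.2563, 0.3835]
eef_rot: [-179.8, -0.0, -98.7]
contact_force: [0.4, 0.8, -0.4]
gripper_width: 0.0878
gripper_force: 0.0
576 ((482.307373046875, -275.2417297363281), (27.464773178100586, 24.493579864501953), 81.47566223144531) 0.21391944798644225
321 ((482.551025390625, -275.74969482421875), (36.3704833984375, 37.90092849731445), 81.1003646850586) 0.14212464741181302
```

View pics/scene2.png

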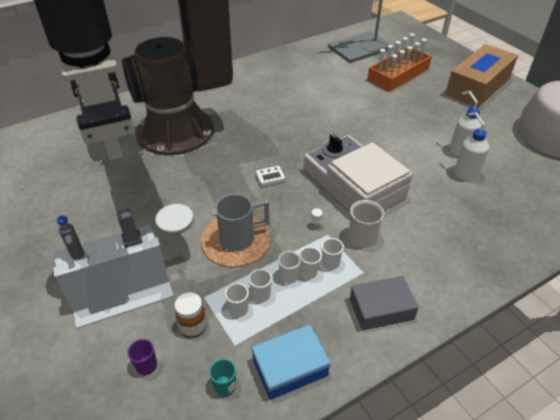

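The final view shows the jug on the mat at (235,225), the pen hanging in its slot at (128,228), and all five cups and the rinse beaker upright. Cup 3 has been nudged slightly since its dip; the top view at 46 s still had it in place. It's still upright, so I'm handing in.

```bash
python3 -c "
from h import *
print(r.close_job())"
```

```text
the job is handed in; nothing more can be done
None
```

The job is handed in: the stirrer is off, the jug is on the mat, the pen was dipped in all five cups left to right, then the jug, then the rinse beaker, and it is back in its own slot; cup 3 was nudged slightly after its dip (no robot contact seen) but still stands upright.

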